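# Find and seat the rocking bearing cover

## Robot

A 6-joint arm with a two-finger parallel gripper is mounted at the origin on the work surface. World frame = base frame: x ahead of the robot, y to its left, z up, the work surface at z = 0. Lengths are in mm, angles in degrees, forces in N, time in s.
With the tool pointing down it reaches from about 425 to 950 mm from the base axis. Payload 3.5 kg.
Tool frame: the origin (TCP) lies on the centre line of the jaws, within the pads' length; the fingertips stand 17 mm ahead of it and the grasp point (between the pads) lies 2 mm behind it; z points along the fingers, y is the line along which they close (so a half turn about z gives the same grasp; the last joint's range is limited). The gripper opens to 85 mm and grips with 20 to 120 N. Pads are 22 mm wide; open, the fingers measure 114 mm over their backs; the gripper's body (76 mm by 85 mm) begins 54 mm behind the grasp point. The pads swing forward as they close: fully open they stand 13 mm farther back than shut.
Start: joints at [-73.51, 16.404, 90.338, -0, 73.258, -8.594], TCP at [286.185, -611.313, 248.325] pointing down, gripper open.
Joint ranges: [-158.93, 158.93], [-51.34, 127.21], [12.03, 142.37], [-87.48, 267.48], [13.55, 161.25], [-162.69, 162.69]. Speed limits (degrees/s): [159.86, 159.86, 180, 180, 180, 180].

## Interface

Orientations are given as [roll, pitch, yaw] about the fixed x, y, z axes, in that order (R = Rz(yaw) Ry(pitch) Rx(roll)).
In Python, from workcell import robot gives the robot as it stands.
- The arm moves only by the tool apply_moves, never from a script. Its argument "series" is a list of rows, each an object of numbers: "ax", "ay", "az": the turn, a rotation vector about the tool's x, y, z in degrees; "tx", "ty", "tz": the shift along the tool's x, y, z in mm; "jaw": the closure, from -1 (fully open) to 1 (shut). A call has 1 to 12 rows; each row is the pose to reach, as a shift and turn from the pose commanded when the call began, along the tool's axes at that moment; what a row does not reach only later rows make up. A row lasts 1/10 s, in which the tool goes at most 50 mm and 8.59 degrees, less where a joint would pass 70% of its speed; a pose out of reach is approached as far as the arm can. A call with a gripper value outside its range is refused whole. The fingers move at their own pace and stop on an object; "force" is the grip in N (left out, the last holds). Time passes only in rows, so rows that repeat a pose let the fingers close. It gives the time, the measured TCP pose, the force, the opening and the grip force at its end, in the units of the state.
- robot.state(): the state, without advancing time (a new reading comes with each control period).
- robot.read_camera(name): name is "side" or "top"; returns (picture, depth): 400x640x3 uint8, blue, green, red; 400x640 float32, mm along the optical axis (not along the pixel's ray), 0 where there is no reading.
- robot.camera_params(name): a dict with "K" (3x3 intrinsics, pixels), "extrinsics" (4x4, takes a point from camera to world coordinates). Camera axes: x right, y down, z forward; pixel columns grow to the right and rows downward; lengths in mm; the calibration is good to about 2 mm. A picture is of the moment at which its call begins. camera_params takes no time and is no camera call.
- robot.finish_job(): hands the job in; it is judged then, once.
The state is a dict: "time": time; "joints": joint angles; "qvel": joint speeds; "effort": joint torques, N m; "tcp_pos": TCP position; "orientation": TCP orientation; "wrist_force": force on the tool from outside, world axes, zero at the start; "ft_torque": the same for the moment, N m; "finger_gap": finger opening in mm; "grip_force": force on a finger pad.
Only numpy, scipy, OpenCV 4.12 (cv2) and the standard library are available. Lean on these libraries where they do the work, as an engineer would, in place of code of your own. Each camera call takes 0.05 s, during which the arm holds its last target. There are 200 camera calls.

## Task

One of the four brass covers on the gearbox housing is not home: it looks like the others but rocks when its rim is pressed. With closed fingertips press lightly on the rim studs of one cover after another until you find the one that rocks, then press firmly on that cover's middle until it has dropped fully home and lies level. Only press: do not lift a cover, and leave everything else where it stands.

Things in the scene. Friction and masses are not known exactly. Their poses are not given: they have to be found in the camera images.
- housing: Grey gearbox housing fixed to the bench, 240 x 310 mm, flat deck 38 mm above the bench. Origin: centre of its underside, at bench height. Its x points away from the robot at yaw 0 and y to the left. Four round pockets 93 mm wide at (x, y) = (-55, 55), (-55, -55), (55, 55), (55, -55) mm.
- deck (a point): Centre of the housing's deck, 38 mm above the bench. At the start all four cover undersides are level at 34 mm. Three covers are home on solid shims and do not move. The other, not known which, balances on a stuck round plug 26 mm wide under its middle. Driven home it drops 4 mm, its disc flush with the deck and lower than the other three (their shims are thicker), and stays.
- cover_a: Brass cover lying loose in the pocket on the robot's side, left of the housing: disc 90 mm across, 8 mm thick, about 0.4 kg. Origin: centre of underside, z up. Six steel studs, 10 mm wide, at 37 mm radius (0, 60, 120.. deg from its x), tops 11 mm above the origin. If loose, 2 to 5 N on a stud tips that side 3 mm down (tilt about 0.12 rad); it falls back level when let go.
- cover_a_hub (a point): Top centre of the steel hub, 20 mm across, in the middle of cover_a, 11 mm above the cover's underside. On the loose cover a straight press of about 15 N here (20 at most) drives the stuck plug; keep pressing down 4 mm until the cover stops solidly, home; let go early, it stays part-way. Over 30 N on a stud could drive it too.
- cover_b: Brass cover lying loose in the pocket on the robot's side, right of the housing: disc 90 mm across, 8 mm thick, about 0.4 kg. Origin: centre of underside, z up. Six steel studs, 10 mm wide, at 37 mm radius (0, 60, 120.. deg from its x), tops 11 mm above the origin. If loose, 2 to 5 N on a stud tips that side 3 mm down (tilt about 0.12 rad); it falls back level when let go.
- cover_b_hub (a point): Top centre of the steel hub, 20 mm across, in the middle of cover_b, 11 mm above the cover's underside. On the loose cover a straight press of about 15 N here (20 at most) drives the stuck plug; keep pressing down 4 mm until the cover stops solidly, home; let go early, it stays part-way. Over 30 N on a stud could drive it too.
- cover_c: Brass cover lying loose in the pocket on the far side, left of the housing: disc 90 mm across, 8 mm thick, about 0.4 kg. Origin: centre of underside, z up. Six steel studs, 10 mm wide, at 37 mm radius (0, 60, 120.. deg from its x), tops 11 mm above the origin. If loose, 2 to 5 N on a stud tips that side 3 mm down (tilt about 0.12 rad); it falls back level when let go.
- cover_c_hub (a point): Top centre of the steel hub, 20 mm across, in the middle of cover_c, 11 mm above the cover's underside. On the loose cover a straight press of about 15 N here (20 at most) drives the stuck plug; keep pressing down 4 mm until the cover stops solidly, home; let go early, it stays part-way. Over 30 N on a stud could drive it too.
- cover_d: Brass cover lying loose in the pocket on the far side, right of the housing: disc 90 mm across, 8 mm thick, about 0.4 kg. Origin: centre of underside, z up. Six steel studs, 10 mm wide, at 37 mm radius (0, 60, 120.. deg from its x), tops 11 mm above the origin. If loose, 2 to 5 N on a stud tips that side 3 mm down (tilt about 0.12 rad); it falls back level when let go.
- cover_d_hub (a point): Top centre of the steel hub, 20 mm across, in the middle of cover_d, 11 mm above the cover's underside. On the loose cover a straight press of about 15 N here (20 at most) drives the stuck plug; keep pressing down 4 mm until the cover stops solidly, home; let go early, it stays part-way. Over 30 N on a stud could drive it too.
- locator: Loose steel locating pin with a 24 mm foot, 26 mm tall, standing in the middle of the housing between the four covers; bystander. Origin: centre of its underside.
- clampnut: Loose round clamp nut, 22 mm wide, 22 mm tall, standing on the left edge strip of the housing; bystander. Origin: centre of its underside.
- dividing_plate: Loose brass dividing plate, 90 mm across, 4 mm thick, with an 18 mm hub 26 mm tall, lying on the bench to the left; bystander. Origin: centre of its underside.
- threading_die: Loose dark steel ring-shaped threading die, 38 mm across, 11 mm tall, on the bench to the right; bystander. Origin: centre of its underside.
- screwdriver: Loose screwdriver with a red handle lying on the bench to the right; bystander.
- oil_can: Loose blue oil bottle with a red cap, 52 mm across, 110 mm tall, on the bench to the left; bystander. Origin: centre of its underside.
Not all that is in view belongs to the job. Leave any white look-alike of the cover_c alone. Leave any black look-alike of the cover_a alone.

How it is judged:
By the outcome, as a careful person would: the job done as asked, in the order asked, and still so for the second after the job is handed in, with the robot touching nothing.
It also fails if it takes over 45 s, if anything falls off the work surface, if the arm or the gripper's body presses on something with over 40 N, if the wrist force passes 120 N, or if a joint passes its speed limit or range.

## Working session

There is one attempt and no reset: what is moved stays moved. The work goes in short steps, Python scripts to look and compute and a tool call to move; the robot and the scene stay as the last step left them, time stands still between calls to the robot, and variables do not carry over. Pictures are saved under pics/ and viewed, at most 10 in all, crops included, and the job is handed in when it is done.

Besides the shell and the picture viewer there is one more tool, called after "Request:" as a command line: name --argument value ..., lists and objects as JSON in quotes. apply_moves: Moves the arm, as the interface text tells. Its arguments: {"type":"object","properties":{"series":{"type":"array"},"force":{"type":"number"}},"required":["series"]}

```bash
mkdir -p pics; ls; python3 - <<'E'
from workcell import robot
import cv2,numpy as np
for n in("top","side"):
    p,d=robot.read_camera(n);cv2.imwrite(f"pics/{n}0.png",p);np.savez(f"pics/{n}0.npz",p=p,d=d)
    c=robot.camera_params(n);print(n,np.round(c["K"],1).tolist(),np.round(c["extrinsics"],3).tolist())
print(robot.state())
E
```

```text
pics
top [[476.9, 0.0, 313.4], [0.0, 476.9, 203.3], [0.0, 0.0, 1.0]] [[-0.001, -0.993, 0.116, 428.576], [-1.0, 0.001, -0.003, -21.201], [0.003, -0.116, -0.993, 1559.614], [0.0, 0.0, 0.0, 1.0]]
side [[421.6, 0.0, 313.1], [0.0, 421.6, 192.7], [0.0, 0.0, 1.0]] [[0.947, -0.211, 0.244, 341.985], [-0.322, -0.581, 0.747, -818.476], [-0.016, -0.786, -0.618, 733.01], [0.0, 0.0, 0.0, 1.0]]
{'time': 0.1, 'joints': array([-7.35111303e+01,  1.64496070e+01,  9.04143364e+01, -1.11038630e-04,
        7.32578042e+01, -8.59517779e+00]), 'qvel': array([-0.04937557, -0.0547101 , -0.15190811, -0.09135409,  0.01347426,
        0.01148556]), 'effort': array([ 4.99507569e-04, -4.07293725e+01, -2.93699759e+01, -1.44709834e-04,
        3.38512480e-03, -1.78061708e-05]), 'tcp_pos': array([ 286.02315698, -610.7931403 ,  247.07178515]), 'orientation': array([-1.79879604e+02, -1.80903416e-02,  2.50840606e+01]), 'wrist_force': array([ 0.00769541, -0.01871011, -0.6679605 ]), 'ft_torque': array([ 0.07826987, -0.04434723,  0.0167797 ]), 'grip_force': 0.0, 'finger_gap': 85.44185067347325}
```

View pics/top0.png

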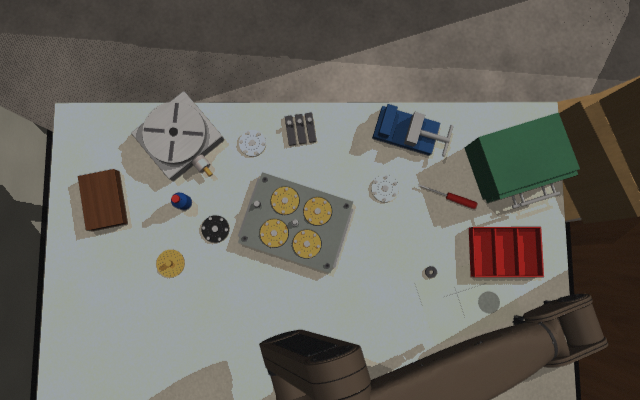

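View pics/side0.png

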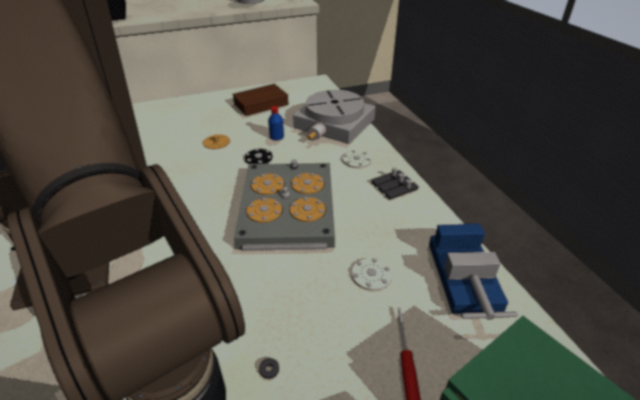

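Top view: the brass covers are a (274,234), b (307,244), c (285,201) and d (318,211). Look-alikes to leave are white at (252,143) and (384,188), black at (215,229), and the brass dividing plate at (170,263). The side view agrees: the four covers sit in the grey housing around (268,184), (308,183), (264,210) and (308,209).

```bash
cat > h.py <<'E'
from workcell import robot
import cv2,numpy as np
def ray(n,uv,z):
    c=robot.camera_params(n);E=np.array(c["extrinsics"]);d=E[:3,:3]@np.linalg.inv(c["K"])@np.array([*uv,1.])
    return (E[:3,3]+d*(z-E[2,3])/d[2])[:2]
def proj(n,P):
    c=robot.camera_params(n);E=np.array(c["extrinsics"]);q=np.array(c["K"])@(E[:3,:3].T@(np.array(P)-E[:3,3]));return q[:2]/q[2]
def covers(n,p,roi):
    h=cv2.cvtColor(p,cv2.COLOR_BGR2HSV);m=cv2.inRange(h,(10,90,60),(35,255,255))
    x0,x1,y0,y1=roi;k=np.zeros_like(m);k[y0:y1,x0:x1]=m[y0:y1,x0:x1]
    cs=[cv2.convexHull(c) for c in cv2.findContours(k,cv2.RETR_EXTERNAL,cv2.CHAIN_APPROX_NONE)[0] if cv2.contourArea(c)>100]
    return [cv2.fitEllipse(c) for c in cs]
E
python3 - <<'E'
from h import *
for n,roi in(("top",(235,355,175,265)),("side",(235,335,165,230))):
    p=np.load(f"pics/{n}0.npz")["p"]
    for e in covers(n,p,roi):print(n,np.round(e[0],1),np.round(e[1],1),np.round(ray(n,e[0],42),1))
p=np.load("pics/top0.npz")["p"][165:280,230:360];a=cv2.resize(p,None,fx=6,fy=5.2,interpolation=3);a=cv2.resize(p,None,fx=5,fy=5,interpolation=3);cv2.imwrite("pics/crop.png",a)
E
```

```text
top [306.5 243.5] [28.3 28.5] [478.   -3.2]
top [273.6 232.6] [28.3 28.5] [512.4 101.4]
top [317.1 210.6] [28.  28.2] [582.8 -37.2]
top [284.5 200.1] [27.9 28.1] [616.7  67.3]
side [264. 210.] [24.4 36.2] [474.9  -7.9]
side [307.2 209.1] [24.7 36.2] [578.8 -41.8]
side [267.2 183.9] [20.8 33.5] [508.9  96. ]
side [307.3 183.1] [21.  33.3] [613.1  62. ]
```

View pics/crop.png

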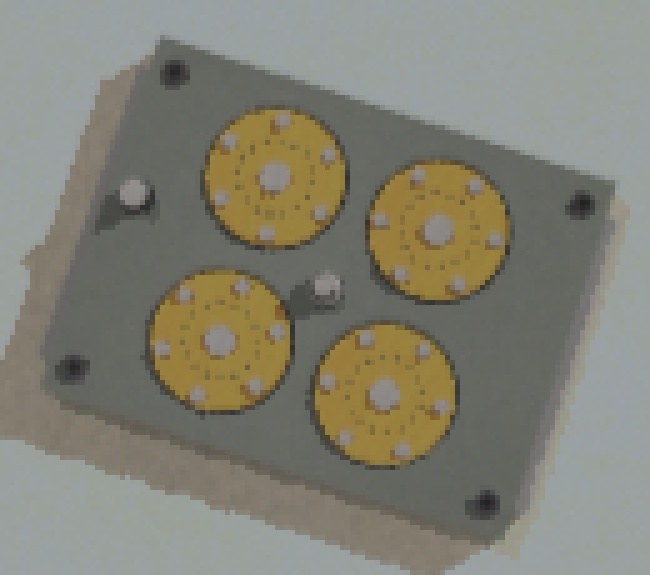

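The crop confirms four brass covers with steel studs and hubs on the grey housing. From the stud pixels and a two-view mean of the centres, I get hubs a (511,99), b (476.5,-5.5), c (615,65) and d (581,-39.5). The studs I'll test are b (504,-31), a (540,121), c (651,60) and d (608,-63). I'll start with b.

Request:
apply_moves --series '[{"tx":443,"ty":-433,"jaw":1},{"tx":443,"ty":-433,"jaw":1},{"tx":443,"ty":-433,"jaw":1},{"tx":443,"ty":-433,"jaw":1},{"tx":443,"ty":-433,"jaw":1},{"tx":443,"ty":-433,"jaw":1},{"tx":443,"ty":-433,"jaw":1},{"tx":443,"ty":-433,"jaw":1},{"tx":443,"ty":-433,"jaw":1},{"tx":443,"ty":-433,"jaw":1},{"tx":443,"ty":-433,"jaw":1},{"tx":443,"ty":-433,"jaw":1}]'

```text
validation failed for argument at $.se...
```

Request:
apply_moves --series '[{"ax":0,"ay":0,"az":0,"tx":443,"ty":-433,"tz":0,"jaw":1},{"ax":0,"ay":0,"az":0,"tx":443,"ty":-433,"tz":0,"jaw":1},{"ax":0,"ay":0,"az":0,"tx":443,"ty":-433,"tz":0,"jaw":1},{"ax":0,"ay":0,"az":0,"tx":443,"ty":-433,"tz":0,"jaw":1},{"ax":0,"ay":0,"az":0,"tx":443,"ty":-433,"tz":0,"jaw":1},{"ax":0,"ay":0,"az":0,"tx":443,"ty":-433,"tz":0,"jaw":1},{"ax":0,"ay":0,"az":0,"tx":443,"ty":-433,"tz":0,"jaw":1},{"ax":0,"ay":0,"az":0,"tx":443,"ty":-433,"tz":0,"jaw":1},{"ax":0,"ay":0,"az":0,"tx":443,"ty":-433,"tz":0,"jaw":1},{"ax":0,"ay":0,"az":0,"tx":443,"ty":-433,"tz":0,"jaw":1},{"ax":0,"ay":0,"az":0,"tx":443,"ty":-433,"tz":0,"jaw":1},{"ax":0,"ay":0,"az":0,"tx":443,"ty":-433,"tz":0,"jaw":1}]'

```text
time: 1.3
tcp_pos: [497.0, -47.4, 248.1]
orientation: [-180.0, 0.0, 25.1]
wrist_force: [0.3, -0.3, 0.5]
finger_gap: -0.1
grip_force: 0.0
```

Request:
apply_moves --series '[{"ax":0,"ay":0,"az":0,"tx":14,"ty":-13.5,"tz":50,"jaw":1},{"ax":0,"ay":0,"az":0,"tx":14,"ty":-13.5,"tz":100,"jaw":1},{"ax":0,"ay":0,"az":0,"tx":14,"ty":-13.5,"tz":150,"jaw":1},{"ax":0,"ay":0,"az":0,"tx":14,"ty":-13.5,"tz":170,"jaw":1},{"ax":0,"ay":0,"az":0,"tx":14,"ty":-13.5,"tz":170,"jaw":1},{"ax":0,"ay":0,"az":0,"tx":14,"ty":-13.5,"tz":170,"jaw":1}]'

```text
time: 1.9
tcp_pos: [504.1, -31.5, 78.5]
orientation: [-180.0, 0.0, 25.1]
wrist_force: [0.7, -0.5, 1.1]
finger_gap: 0.1
grip_force: 0.0
```

```bash
python3 - <<'E'
from h import *
s=robot.state();print(s["tcp_pos"],s["wrist_force"])
for n,(x0,y0) in(("top",(230,165)),("side",(210,130))):
    p,d=robot.read_camera(n)
    w=p[y0:y0+115,x0:x0+150]
    cv2.imwrite(f"pics/{n}1.png",cv2.resize(w,None,fx=5,fy=5,interpolation=3))
    print(n,proj(n,[*s["tcp_pos"][:2],s["tcp_pos"][2]-17]))
E
```

```text
[504.07422923 -31.45792761  78.54067102] [ 0.65286645 -0.54134615  1.05007055]
top [315.4234129  234.93409814]
side [277.01442293 207.17251848]
```

View pics/side1.png

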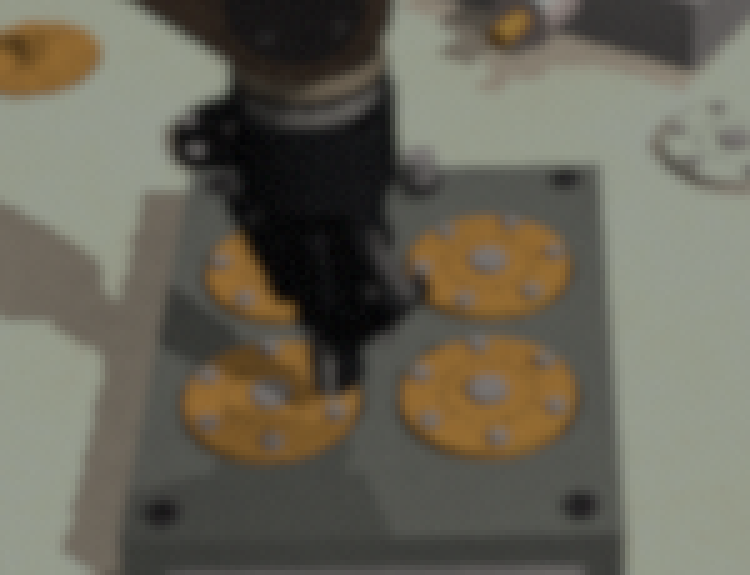

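The fingertip is at crop (335,388), which projects right over b's stud at (335,410). Going down lightly.

Request:
apply_moves --series '[{"ax":0,"ay":0,"az":0,"tx":0,"ty":0,"tz":12,"jaw":1},{"ax":0,"ay":0,"az":0,"tx":0,"ty":0,"tz":14,"jaw":1},{"ax":0,"ay":0,"az":0,"tx":0,"ty":0,"tz":15.5,"jaw":1},{"ax":0,"ay":0,"az":0,"tx":0,"ty":0,"tz":15.5,"jaw":1}]'

```text
time: 2.4
tcp_pos: [503.9, -31.4, 62.8]
orientation: [-180.0, 0.0, 25.1]
wrist_force: [-0.9, 0.1, 0.5]
finger_gap: 0.2
grip_force: 0.0
```

Request:
apply_moves --series '[{"ax":0,"ay":0,"az":0,"tx":0,"ty":0,"tz":0.7,"jaw":1},{"ax":0,"ay":0,"az":0,"tx":0,"ty":0,"tz":0.7,"jaw":1}]'

```text
time: 2.6
tcp_pos: [504.0, -31.4, 62.2]
orientation: [180.0, -0.0, 25.1]
wrist_force: [-0.2, -0.4, -0.0]
finger_gap: 0.2
grip_force: 0.0
```

Request:
apply_moves --series '[{"ax":0,"ay":0,"az":0,"tx":0,"ty":0,"tz":0.7,"jaw":1},{"ax":0,"ay":0,"az":0,"tx":0,"ty":0,"tz":0.7,"jaw":1}]'

```text
time: 2.8
tcp_pos: [504.2, -31.5, 61.7]
orientation: [180.0, -0.0, 25.1]
wrist_force: [0.2, 1.0, 1.2]
finger_gap: -0.4
grip_force: 0.8
```

Request:
apply_moves --series '[{"ax":0,"ay":0,"az":0,"tx":0,"ty":0,"tz":0.7,"jaw":1},{"ax":0,"ay":0,"az":0,"tx":0,"ty":0,"tz":0.7,"jaw":1}]'

```text
time: 3.0
tcp_pos: [504.4, -31.6, 61.1]
orientation: [180.0, -0.0, 25.1]
wrist_force: [0.5, -0.3, 2.3]
finger_gap: -0.1
grip_force: 1.0
```

Request:
apply_moves --series '[{"ax":0,"ay":0,"az":0,"tx":0,"ty":0,"tz":0.5,"jaw":1},{"ax":0,"ay":0,"az":0,"tx":0,"ty":0,"tz":0.5,"jaw":1}]'

```text
time: 3.2
tcp_pos: [504.5, -31.7, 60.6]
orientation: [179.9, -0.1, 25.1]
wrist_force: [0.9, -1.4, 2.0]
finger_gap: -0.1
grip_force: 1.2
```

Request:
apply_moves --series '[{"ax":0,"ay":0,"az":0,"tx":0,"ty":0,"tz":0.7,"jaw":1},{"ax":0,"ay":0,"az":0,"tx":0,"ty":0,"tz":0.7,"jaw":1}]'

```text
time: 3.4
tcp_pos: [504.6, -31.7, 59.9]
orientation: [179.9, -0.1, 25.1]
wrist_force: [0.2, -2.3, 2.4]
finger_gap: 0.2
grip_force: 1.4
```

Request:
apply_moves --series '[{"ax":0,"ay":0,"az":0,"tx":0,"ty":0,"tz":0.6,"jaw":1},{"ax":0,"ay":0,"az":0,"tx":0,"ty":0,"tz":0.6,"jaw":1}]'

```text
time: 3.6
tcp_pos: [504.3, -31.5, 59.1]
orientation: [180.0, -0.0, 25.1]
wrist_force: [1.3, -1.4, 2.5]
finger_gap: 0.1
grip_force: 1.5
```

Travel of about 2.5 mm at about 2 N suggests b is rocking. I'll check with a picture.

```bash
python3 - <<'E'
from h import *
s=robot.state();print(s["tcp_pos"],s["wrist_force"])
o=np.load("pics/side0.npz")["p"]
p,d=robot.read_camera("side")
f=lambda w:cv2.resize(w[150:245,228:308],None,fx=5,fy=5,interpolation=3)
cv2.imwrite("pics/side2.png",np.hstack([f(o),f(p)]))
E
```

```text
[504.25982516 -31.54646614  59.08001675] [ 1.31370985 -1.41447073  2.45200819]
```

View pics/side2.png

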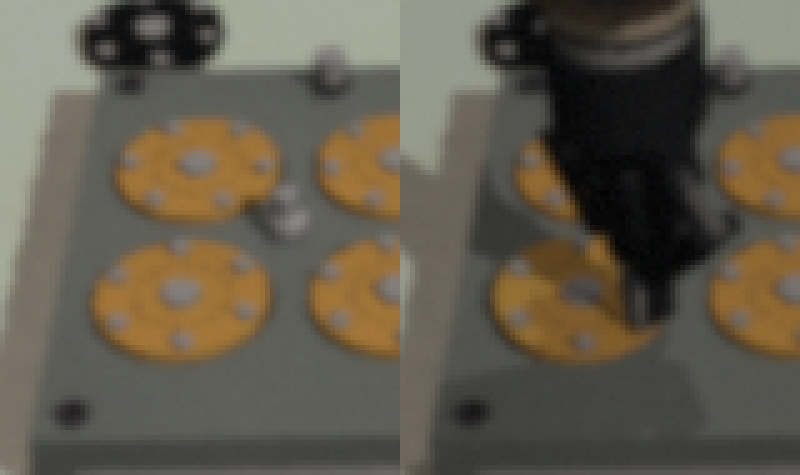

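Request:
apply_moves --series '[{"ax":0,"ay":0,"az":0,"tx":0,"ty":0,"tz":0.7,"jaw":1},{"ax":0,"ay":0,"az":0,"tx":0,"ty":0,"tz":0.7,"jaw":1}]'

```text
time: 3.85
tcp_pos: [504.4, -31.6, 58.8]
orientation: [180.0, -0.0, 25.1]
wrist_force: [1.6, -2.2, 5.5]
finger_gap: -0.1
grip_force: 2.7
```

The picture shows the right-hand rim of cover b pressed down under the tip at (645,320). The force also stiffens after 3 mm of travel at about 2.4 N, so b is the loose one. Next I'll lift and move over its hub.

Request:
apply_moves --series '[{"ax":0,"ay":0,"az":0,"tx":0,"ty":0,"tz":-3,"jaw":1},{"ax":0,"ay":0,"az":0,"tx":0,"ty":0,"tz":-7,"jaw":1},{"ax":0,"ay":0,"az":0,"tx":0,"ty":0,"tz":-18,"jaw":1},{"ax":0,"ay":0,"az":0,"tx":-7,"ty":-17.5,"tz":-18,"jaw":1},{"ax":0,"ay":0,"az":0,"tx":-14,"ty":-35,"tz":-18,"jaw":1},{"ax":0,"ay":0,"az":0,"tx":-14,"ty":-35,"tz":-18,"jaw":1},{"ax":0,"ay":0,"az":0,"tx":-14,"ty":-35,"tz":-18,"jaw":1}]'

```text
time: 4.55
tcp_pos: [476.2, -5.5, 76.3]
orientation: [-180.0, 0.0, 25.1]
wrist_force: [-0.4, 0.8, 0.5]
finger_gap: 0.3
grip_force: 0.0
```

```bash
python3 - <<'E'
from h import *
s=robot.state();print(s["tcp_pos"],s["wrist_force"])
p,d=robot.read_camera("side")
for e in covers("side",p,(235,335,165,230)):print(np.round(e[0],1),np.round(e[1],1))
cv2.imwrite("pics/side3.png",cv2.resize(p[150:245,228:308],None,fx=6,fy=6,interpolation=3))
t=s["tcp_pos"]
print((proj("side",[t[0],t[1],t[2]-17])-[228,150])*6,(proj("side",[t[0],t[1],45])-[228,150])*6)
E
```

```text
[476.23870123  -5.46798309  76.34792077] [-0.37054563  0.83874196  0.52995797]
[263.9 210.1] [24.6 36.3]
[307.3 209.1] [24.7 36.2]
[307.4 183.1] [21.  33.4]
[213.93401436 323.86614816] [216.93785777 350.06743734]
```

View pics/side3.png

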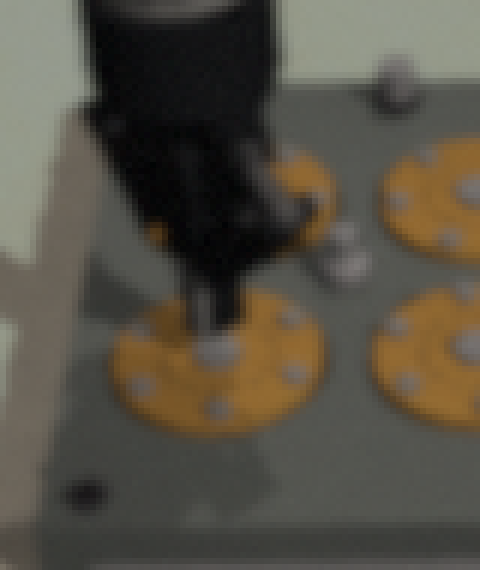

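The tip at (214,326) is straight above hub b at (217,348), and the cover has fallen back level. Now pressing the hub.

Request:
apply_moves --series '[{"ax":0,"ay":0,"az":0,"tx":0,"ty":0,"tz":11,"jaw":1},{"ax":0,"ay":0,"az":0,"tx":0,"ty":0,"tz":13.5,"jaw":1},{"ax":0,"ay":0,"az":0,"tx":0,"ty":0,"tz":14.5,"jaw":1},{"ax":0,"ay":0,"az":0,"tx":0,"ty":0,"tz":15,"jaw":1},{"ax":0,"ay":0,"az":0,"tx":0,"ty":0,"tz":15.5,"jaw":1},{"ax":0,"ay":0,"az":0,"tx":0,"ty":0,"tz":15.5,"jaw":1}]'

```text
time: 5.2
tcp_pos: [476.5, -6.0, 61.7]
orientation: [-179.9, 0.1, 25.1]
wrist_force: [-4.9, 0.3, 10.7]
finger_gap: 0.1
grip_force: 5.5
```

Request:
apply_moves --series '[{"ax":0,"ay":0,"az":0,"tx":0,"ty":0,"tz":0.5,"jaw":1},{"ax":0,"ay":0,"az":0,"tx":0,"ty":0,"tz":1,"jaw":1},{"ax":0,"ay":0,"az":0,"tx":0,"ty":0,"tz":1,"jaw":1}]'

```text
time: 5.5
tcp_pos: [476.5, -6.0, 60.9]
orientation: [-179.9, 0.1, 25.1]
wrist_force: [-5.6, -0.1, 11.6]
finger_gap: 0.2
grip_force: 6.1
```

Request:
apply_moves --series '[{"ax":0,"ay":0,"az":0,"tx":0,"ty":0,"tz":0.5,"jaw":1},{"ax":0,"ay":0,"az":0,"tx":0,"ty":0,"tz":1,"jaw":1},{"ax":0,"ay":0,"az":0,"tx":0,"ty":0,"tz":1.5,"jaw":1},{"ax":0,"ay":0,"az":0,"tx":0,"ty":0,"tz":1.5,"jaw":1}]'

```text
time: 5.9
tcp_pos: [476.5, -6.0, 59.4]
orientation: [-179.9, 0.1, 25.1]
wrist_force: [-5.1, 0.0, 13.2]
finger_gap: 0.2
grip_force: 6.1
```

Request:
apply_moves --series '[{"ax":0,"ay":0,"az":0,"tx":0,"ty":0,"tz":0.5,"jaw":1},{"ax":0,"ay":0,"az":0,"tx":0,"ty":0,"tz":1,"jaw":1},{"ax":0,"ay":0,"az":0,"tx":0,"ty":0,"tz":1,"jaw":1}]'

```text
time: 6.2
tcp_pos: [476.5, -6.0, 58.4]
orientation: [-179.9, 0.1, 25.1]
wrist_force: [-5.5, 0.9, 11.9]
finger_gap: 0.3
grip_force: 6.1
```

Request:
apply_moves --series '[{"ax":0,"ay":0,"az":0,"tx":0,"ty":0,"tz":0.5,"jaw":1},{"ax":0,"ay":0,"az":0,"tx":0,"ty":0,"tz":0.5,"jaw":1}]'

```text
time: 6.4
tcp_pos: [476.5, -6.0, 58.1]
orientation: [-179.9, 0.2, 25.1]
wrist_force: [-6.9, 1.0, 13.3]
finger_gap: -0.2
grip_force: 6.8
```

Request:
apply_moves --series '[{"ax":0,"ay":0,"az":0,"tx":0,"ty":0,"tz":0.5,"jaw":1},{"ax":0,"ay":0,"az":0,"tx":0,"ty":0,"tz":0.5,"jaw":1}]'

```text
time: 6.6
tcp_pos: [476.5, -6.0, 58.0]
orientation: [-179.9, 0.2, 25.1]
wrist_force: [-7.6, 0.7, 16.4]
finger_gap: -0.3
grip_force: 8.3
```

Request:
apply_moves --series '[{"ax":0,"ay":0,"az":0,"tx":0,"ty":0,"tz":0.5,"jaw":1},{"ax":0,"ay":0,"az":0,"tx":0,"ty":0,"tz":0.5,"jaw":1}]'

```text
time: 6.8
tcp_pos: [476.5, -6.0, 58.0]
orientation: [-179.9, 0.2, 25.1]
wrist_force: [-8.5, 0.5, 19.3]
finger_gap: 0.2
grip_force: 9.9
```

Request:
apply_moves --series '[{"ax":0,"ay":0,"az":0,"tx":0,"ty":0,"tz":0.8,"jaw":1},{"ax":0,"ay":0,"az":0,"tx":0,"ty":0,"tz":0.8,"jaw":1},{"ax":0,"ay":0,"az":0,"tx":0,"ty":0,"tz":0.8,"jaw":1}]'

```text
time: 7.1
tcp_pos: [476.6, -6.0, 57.9]
orientation: [-179.9, 0.2, 25.1]
wrist_force: [-10.5, 1.6, 24.8]
finger_gap: 0.1
grip_force: 12.5
```

Request:
apply_moves --series '[{"ax":0,"ay":0,"az":0,"tx":0,"ty":0,"tz":-2,"jaw":1},{"ax":0,"ay":0,"az":0,"tx":0,"ty":0,"tz":-5,"jaw":1},{"ax":0,"ay":0,"az":0,"tx":0,"ty":0,"tz":-15,"jaw":1},{"ax":0,"ay":0,"az":0,"tx":0,"ty":0,"tz":-50,"jaw":1},{"ax":0,"ay":0,"az":0,"tx":0,"ty":0,"tz":-100,"jaw":1},{"ax":0,"ay":0,"az":0,"tx":-50,"ty":50,"tz":-150,"jaw":1},{"ax":0,"ay":0,"az":0,"tx":-80,"ty":80,"tz":-180,"jaw":1},{"ax":0,"ay":0,"az":0,"tx":-110,"ty":110,"tz":-180,"jaw":1},{"ax":0,"ay":0,"az":0,"tx":-140,"ty":140,"tz":-180,"jaw":1},{"ax":0,"ay":0,"az":0,"tx":-170,"ty":170,"tz":-180,"jaw":1},{"ax":0,"ay":0,"az":0,"tx":-170,"ty":170,"tz":-180,"jaw":1},{"ax":0,"ay":0,"az":0,"tx":-170,"ty":170,"tz":-180,"jaw":1}]'

```text
time: 8.3
tcp_pos: [393.9, -233.1, 235.0]
orientation: [-180.0, -0.0, 24.9]
wrist_force: [-0.1, -1.0, -0.1]
finger_gap: 0.1
grip_force: 0.0
```

```bash
python3 - <<'E'
from h import *
p,d=robot.read_camera("side")
for e in covers("side",p,(235,335,165,230)):print(np.round(e[0],1),np.round(e[1],1),np.round(e[2],1))
o=np.load("pics/side0.npz")["p"]
f=lambda w:cv2.resize(w[150:245,228:308],None,fx=5,fy=5,interpolation=3)
cv2.imwrite("pics/side4.png",np.hstack([f(o),f(p)]))
E
```

```text
[264.2 210.8] [23.2 36.3] 81.7
[307.2 209.1] [24.7 36.2] 89.5
[267.2 183.9] [20.9 33.3] 85.3
[307.3 183.1] [21.  33.4] 89.7
```

View pics/side4.png

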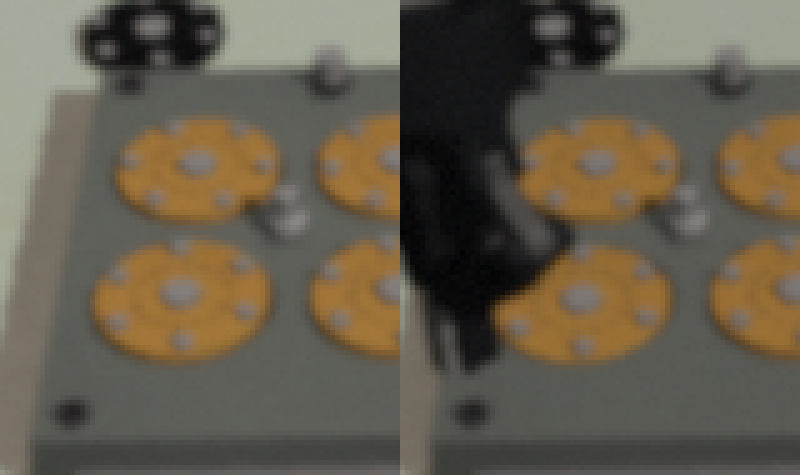

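Cover b's studs and hub have all shifted down by the same amount: the hub went from (182,292) to (182,297) and the front stud from (183,340) to (184,345). That fits a level 4 mm drop. The locating pin and clamp nut haven't moved.

```bash
python3 -c "
from workcell import robot
print(robot.finish_job())"
```

```text
the job is handed in; nothing more can be done
None
```

Cover b (robot's side, right) was the loose one: I pressed its hub until it stopped solidly about 4 mm lower, it looks level in the last picture, and the job is handed in (no verdict was returned).

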